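# Pin the press lever and lock it with a hairpin clip

### The arm

A 6-joint arm with a two-finger parallel gripper is mounted at the origin on the work surface; the furniture and walls round the work are solid. World frame = base frame: x ahead of the robot, y to its left, z up, the work surface at z = 0. Lengths are in m, angles in rad, forces in N, time in s.
With the tool pointing down it reaches from about 0.275 to 0.825 m from the base axis. Payload 4.9 kg.
Tool frame: the origin (TCP) lies midway between the tips of the shut fingers; the grasp point (between the pads) lies 19 mm behind it (grip_depth is the distance from the TCP to the grasp point, in m); z points along the fingers, y is the direction in which the jaws open and shut (so a half turn about z gives the same grasp; the last joint's range is limited). The gripper opens to 85 mm and grips with 20 to 120 N. Pads are 22 mm wide; open, the fingers measure 114 mm over their backs; the gripper's body (76 mm by 85 mm) begins 54 mm behind the grasp point. The pads swing forward as they close: fully open they stand 13 mm farther back than shut.
Start: joints at [-1.405, 0.326, -0.193, 1.052, 0, 1.437], TCP at [0.162, -0.525, 0.231] pointing down, gripper open.
Joint ranges: [-2.65, 2.65], [-0.97, 1.79], [-1.3, 1.35], [-1.93, 2.1], [-1.47, 1.37], [-3.14, 3.14]. Speed limits (rad/s): [2.57, 2.57, 3.14, 3.14, 3.14, 3.14].

### API

Orientations are given as [roll, pitch, yaw] about the fixed x, y, z axes, in that order (R = Rz(yaw) Ry(pitch) Rx(roll)).
In Python, from bench import goto, move_straight, move_joints, move_gripper, pause, ik, read_state, grab_frame, camera_params, MotionError, close_job, grip_depth gives the robot as it stands. Calls block until the motion is done:
- goto(position, orientation): joint-space move of the TCP to a pose.
- move_straight(position, v=0.15, attitude=None, contact_N=None): straight line of the TCP; attitude=None keeps the orientation; v is the mean speed in m/s. With contact_N (N) it stops when the force on the tool has changed by that much, and returns True; else False.
- move_joints(angles): joint-space move.
- move_gripper(opening, squeeze=None): finger opening in m; squeeze is the grip in N (None keeps the last); returns when the fingers have stopped.
- pause(seconds).
- ik(position, orientation): joint angles nearest the present ones, or None.
- read_state(): the state.
- grab_frame(name): name is "scene" or "side" or "wrist"; returns the picture (400x640x3 uint8, blue, green, red); there is no depth.
- camera_params(name): a dict with "fovy" (degrees; the focal length in pixels is half the picture's height over the tangent of half this angle, whatever the lens; pixels are square), "cx", "cy" (the principal point, pixels), "k1" (the pictures are not rectified: a ray, as slopes to the right and down, at radius r is drawn at 1 + k1 r^2 times it, then the intrinsics apply), "extrinsics" (4x4, takes a point from world to camera coordinates). Camera axes: x right, y down, z forward; pixel columns grow to the right and rows downward; lengths in m; the calibration is good to about 2 mm. A picture is of the moment at which its call begins: read the wrist's pose just before it. camera_params takes no time and is no camera call; for the wrist camera it gives the pose at the moment of the call.
A pose or a line that the arm cannot do raises MotionError and nothing moves.
- close_job(): hands the job in, once; it reports no verdict.
The state is a dict: "time": time; "joints": joint angles; "dq": joint speeds; "tau": joint torques, N m; "ee_pos": TCP position; "tcp_rot": TCP orientation; "force": force on the tool from outside, world axes, zero at the start; "torque": the same for the moment, N m; "grip_width": finger opening in m.
Only numpy, scipy, OpenCV 4.12 (cv2) and the standard library are available. Lean on these libraries where they do the work, as an engineer would, in place of code of your own. Each camera call takes 0.05 s, during which the arm holds its last target.

### The job

The lever of the small green hand press needs pinning: push its pivot pin fully home through the fork, then take the hairpin clip from the wooden block and push its straight leg down through the cross hole in the end of the pin until the bow snaps over the pin. The pin may stand turned, so feel for the hole with the leg and press gently, never ram the clip against the press; leave the marker, the masking tape and the stamp where they are.

Things in the scene. Friction and masses are not known exactly. Their poses are not given: they have to be found in the camera images.
- press: Small green hand-lever press bolted to the bench, base 190 x 100 mm. Origin on the bench under the lever's pivot; z up, x away from the lever's black handle (whose end is at x = -249 mm), y along the pivot pin, toward its head. The pin's axis is at z = 100 mm; the fork spans y = -22 to 22 mm and ends at z = 121 mm.
- pivot_pin (a joint): How far (m) the 24 mm steel pivot pin is still out; 0 = home, at a stop. Its round head, 36 mm across, is at +y: outer face at y = 31 mm + this value, z = 100 mm in the press's frame. It slides along y with about 6 N of friction. It can also turn on its own axis and starts up to 36 degrees off upright either way, not measured; about 2 N at its surface turns it, and it stays so.
- pin_hole (a point): Point on the pin's axis in the middle of its cross hole once the pin is home (y = -29 mm, z = 100 mm in the press's frame, same axes); till then the hole hides in the fork. The hole goes straight through the pin, 5.4 mm wide, 8 mm along the pin. Upright, its mouth is 12 mm above this point; as the pin is turned, it lies up to 7 mm to either side along x. The pin ends 13 mm beyond.
- clip: Hairpin clip (R-shaped spring cotter) of 4 mm steel wire; at first it stands leg down in the block. Origin at the centre of its coil (20 mm across, 8 mm thick along the clip's y; grip its two flat sides). The straight leg runs along -z at x = -8 mm; the wavy bow hangs on the +x side, x up to 10 mm, down to z = -74 mm. About 80 g.
- clip_bow (a joint): How far (rad) the clip's sprung bow is bent open; 0 = relaxed. The bow meets the pin when the coil's centre is about 72 mm above the pin's axis; a push of about 5 to 12 N opens it by some 0.07 rad, then the force falls off and the bow pulls itself round the pin, coming to rest with the coil's centre about 46 mm above the axis. Pressing further opens it again.
- clip_seat (a point): Point on the axis of the clip's straight leg, 46 mm below the coil's centre (x = -8 mm, z = -46 mm in the clip's frame). It lies on the pin's axis when the clip is snapped on.
- clip_tip (a point): End of the clip's straight leg, slightly bevelled (x = -8 mm, z = -100 mm in the clip's frame).
- clip_block: Light wooden block, 84 x 44 x 36 mm, fixed to the bench, origin under its centre. The clip's leg stands a little loosely in a 4.6 mm hole, 26 mm deep, at x = -24 mm, y = 0, so the clip may lean a little. Its two wider holes are empty.
- marker: White and black marker pen, 135 mm long, lying on the bench; origin under its middle. Leave it alone.
- masking_tape: Roll of masking tape, 92 mm across, 25 mm high, lying flat; origin under its centre. Leave it alone.
- stamp: Hand stamp with a turned wooden handle, 74 mm high, upright; origin under its centre. Leave it alone.

How it is judged:
On the way:
1. the pivot pin is pushed home, to within 2 mm (value of joint pivot_pin below 0.002 m), for 0.2 s.
At the end, for the whole second after the job is handed in: The pin is home within 2 mm; the clip's leg is through its cross hole with the seat point within 5 mm of the middle of the hole and the tip at least 35 mm below the pin's axis; the bow is closed round the pin (open by less than 0.04 rad); the clip is at rest (value of joint pivot_pin below 0.002 m and distance between clip_seat and pin_hole below 0.005 m and z of clip_tip in the frame of pin_hole below -0.035 m and value of joint clip_bow below 0.04 rad and linear speed of clip below 0.02 m/s); the robot touches nothing.
It fails at once if the clip is rammed against the press or its pin (their contact forces add up to more than 60 N) (contact force between clip and press above 60 N).
It fails at once if the marker, the masking tape or the stamp is moved by more than 20 mm (distance of any of marker, masking_tape, stamp from where it was at the start of the episode above 0.02 m).
It also fails if it takes over 72 s, if anything falls off the work surface, if the arm or the gripper's body presses on something with over 40 N, if the wrist force passes 120 N, or if a joint passes its speed limit or range.

## Working session

There is one attempt and no reset: what is moved stays moved. The work goes in short steps, each a Python script; the robot and the scene stay as the last script left them, time stands still between calls to the robot, and variables do not carry over. Pictures are saved under pics/ and viewed, and the job is handed in when it is done.

```bash
ls; mkdir -p pics; python3 - <<'E'
from bench import *
import cv2
s=read_state();print(s)
for n in("scene","side","wrist"):
    p=camera_params(n);print(n,p)
    cv2.imwrite(f"pics/{n}0.png",grab_frame(n))
print(grip_depth)
E
```

```text
pics
{'time': 0.0, 'joints': array([-1.40515185e+00,  3.26954715e-01, -1.93616628e-01,  1.05198765e+00,
       -8.71180307e-06,  1.43658582e+00]), 'dq': array([ 3.87696079e-05,  2.65096526e-04, -1.10359322e-03,  4.10122461e-04,
        1.91099929e-03,  7.31281672e-04]), 'tau': array([-2.42015187e-03, -4.43397224e+01,  2.62442619e+01,  1.55725126e-02,
       -3.74264037e-04, -1.06488591e-05]), 'ee_pos': array([ 0.16236366, -0.52486483,  0.23048351]), 'tcp_rot': array([-3.13984467e+00, -2.27225279e-04,  2.99854791e-01]), 'force': array([-0.61293643,  0.25971649,  0.61613874]), 'torque': array([ 0.00037678, -0.01214311, -0.04244965]), 'grip_width': 0.08520399817798567}
scene {'fovy': 49.02919940846611, 'cx': 319.65071854374105, 'cy': 197.48432747966282, 'k1': 0.031538687866459934, 'extrinsics': array([[-0.60594689, -0.79544354, -0.00989687,  0.61801708],
       [-0.55954561,  0.43502358, -0.70545248,  0.21249019],
       [ 0.56545299, -0.42192898, -0.70868812,  0.77500608],
       [ 0.        ,  0.        ,  0.        ,  1.        ]])}
side {'fovy': 57.252927424561086, 'cx': 320.3320180938181, 'cy': 197.85515772229712, 'k1': -0.011791340539823574, 'extrinsics': array([[-0.87198893, -0.48905831, -0.02138426,  0.65245752],
       [-0.15912915,  0.32449638, -0.9324055 ,  0.06924487],
       [ 0.46293977, -0.80964441, -0.36078068,  0.9277479 ],
       [ 0.        ,  0.        ,  0.        ,  1.        ]])}
wrist {'fovy': 69.93857845662876, 'cx': 316.03091132233374, 'cy': 199.59776833500635, 'k1': -0.017800310234129105, 'extrinsics': array([[ 2.95544114e-01, -9.55328645e-01, -9.25687127e-04,
        -5.49217973e-01],
       [-9.22955052e-01, -2.85778741e-01,  2.57845852e-01,
        -3.31118067e-02],
       [-2.46592070e-01, -7.53504562e-02, -9.66185624e-01,
         3.79023839e-01],
       [ 0.00000000e+00,  0.00000000e+00,  0.00000000e+00,
         1.00000000e+00]])}
0.0187
```

View pics/scene0.png

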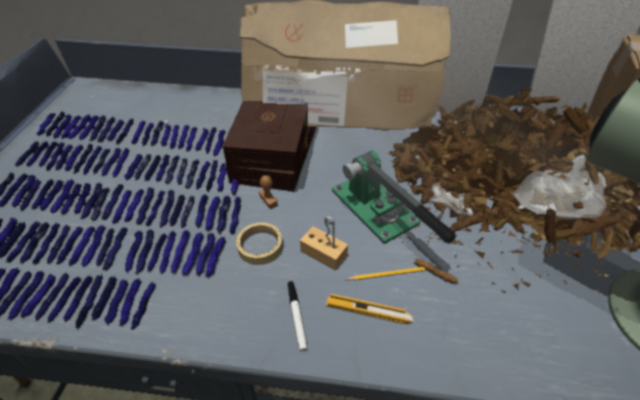

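View pics/side0.png

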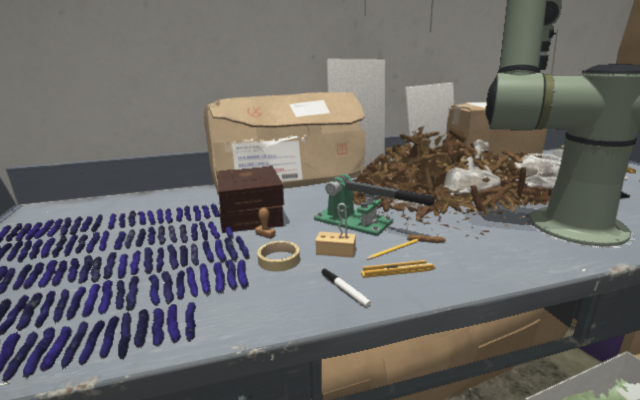

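View pics/wrist0.png

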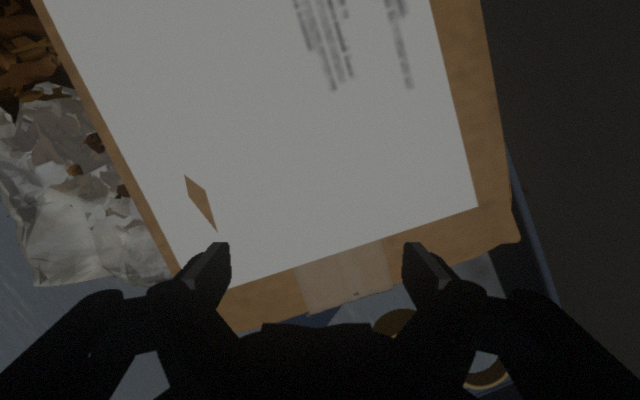

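```bash
cat > h.py <<'E'
from bench import *
import cv2, numpy as np, json
def K(p):
    f=200/np.tan(np.radians(p["fovy"]/2)); return np.array([[f,0,p["cx"]],[0,f,p["cy"]],[0,0,1.]])
def proj(P,p):
    E=p["extrinsics"]; r,_=cv2.Rodrigues(E[:3,:3])
    return cv2.projectPoints(np.atleast_2d(np.asarray(P,float)).reshape(-1,1,3),r,E[:3,3],K(p),np.array([p["k1"],0,0,0.]))[0][:,0]
def ray(uv,p):
    n=cv2.undistortPoints(np.array([[uv]],float),K(p),np.array([p["k1"],0,0,0.]))[0,0]
    E=p["extrinsics"];R=E[:3,:3];o=-R.T@E[:3,3];d=R.T@np.array([n[0],n[1],1]);return o,d/np.linalg.norm(d)
def atz(uv,p,z):
    o,d=ray(uv,p);return o+d*(z-o[2])/d[2]
def tri(obs):
    A=np.zeros((3,3));b=np.zeros(3)
    for uv,p in obs:
        o,d=ray(uv,p);M=np.eye(3)-np.outer(d,d);A+=M;b+=M@o
    return np.linalg.solve(A,b)
def crop(img,x0,y0,x1,y1,s,name):
    c=cv2.resize(img[y0:y1,x0:x1],None,fx=s,fy=s,interpolation=cv2.INTER_CUBIC);cv2.imwrite("pics/"+name,c)
E
python3 - <<'E'
from h import *
crop(cv2.imread("pics/scene0.png"),280,140,470,280,4,"sc1.png")
crop(cv2.imread("pics/side0.png"),290,165,450,275,5,"sd1.png")
E
```

```text
(no output)
```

View pics/sc1.png

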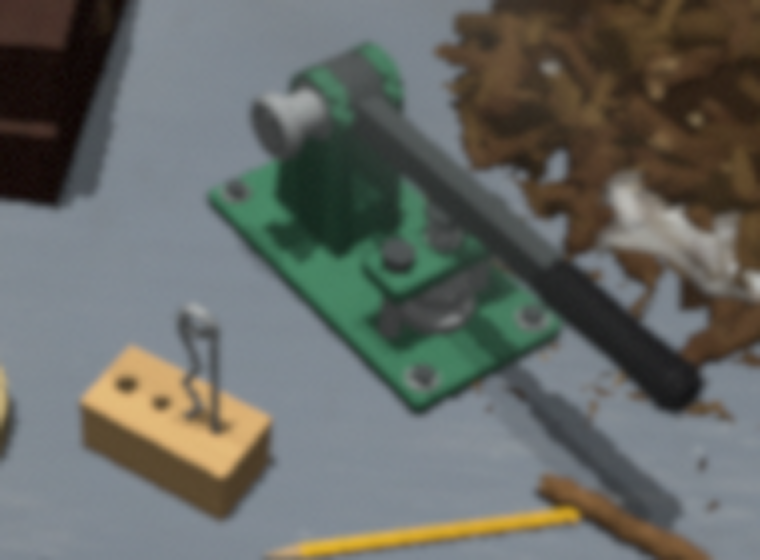

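View pics/sd1.png

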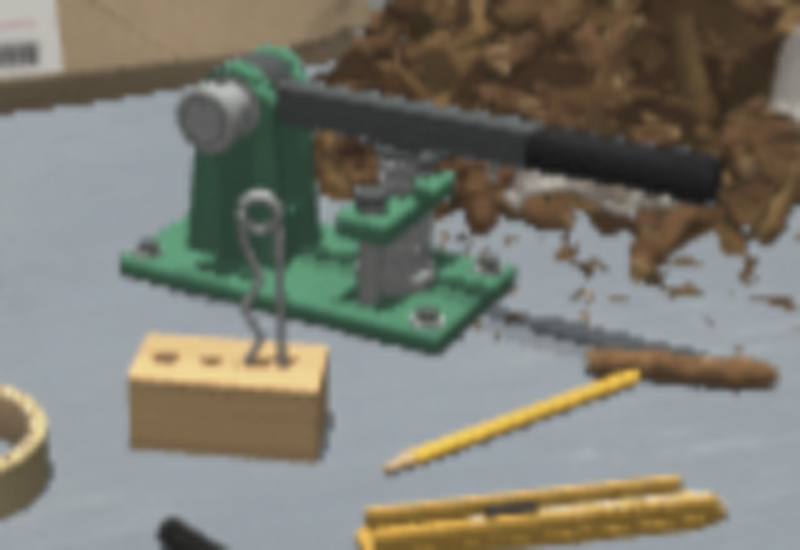

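```bash
python3 - <<'E'
from h import *
sc=camera_params("scene");sd=camera_params("side")
for n,p in(("sc",sc),("sd",sd)):
    R=p["extrinsics"];print(n,-R[:3,:3].T@R[:3,3])
S=lambda x,y:((280+x/4),(140+y/4)); D=lambda x,y:(290+x/5,165+y/5)
pts={"head":(S(268,124),D(204,116)),"handle":(S(682,385),D(708,180)),
"cornL":(S(210,200),D(121,265)),"cornF":(S(418,408),D(436,348)),"cornR":(S(560,330),D(516,272)),
"coil":(S(200,320),D(260,212)),"leghole":(S(217,428),D(283,362)),"hole1":(S(126,384),D(167,357)),"blkNearR":(S(222,478),D(324,408)),
"bT":(S(133,347),D(147,335)),"bL":(S(83,403),D(130,381)),"bR":(S(270,417),D(328,346)),"bN":(S(222,476),D(321,397))}
for k,(a,b) in pts.items():
    P=tri([(a,sc),(b,sd)]);print(k,P.round(4),(proj(P,sc)-a).round(1),(proj(P,sd)-b).round(1))
E
```

```text
sc [0.05515397 0.72615697 0.70525577]
sd [0.15046321 1.04776596 0.41323014]
head [0.5622 0.2754 0.1012] [[0.4 0.5]] [[-0.4 -0.3]]
handle [0.3183 0.2379 0.0956] [[0.5 0.6]] [[-0.5 -0.3]]
cornL [0.6147 0.2716 0.0055] [[-0. -0.]] [[0. 0.]]
cornF [0.4314 0.2806 0.002 ] [[0.3 0.3]] [[-0.3 -0.2]]
cornR [0.4221 0.188  0.0068] [[0.1 0.2]] [[-0.2 -0.1]]
coil [0.4734 0.3907 0.1077] [[0.2 0.3]] [[-0.2 -0.2]]
leghole [0.4637 0.3872 0.0358] [[0.2 0.3]] [[-0.2 -0.2]]
hole1 [0.5129 0.4054 0.0353] [[0.3 0.3]] [[-0.3 -0.2]]
blkNearR [0.4408 0.3998 0.0263] [[1.3 1.5]] [[-1.5 -0.9]]
bT [0.5328 0.387  0.0331] [[-0. -0.]] [[0. 0.]]
bL [0.5189 0.4278 0.032 ] [[0.1 0.2]] [[-0.2 -0.1]]
bR [0.4533 0.3623 0.035 ] [[0.3 0.4]] [[-0.4 -0.2]]
bN [0.4402 0.4016 0.0319] [[0.8 0.9]] [[-0.9 -0.6]]
```

```bash
python3 - <<'E'
from h import *
from scipy.spatial.transform import Rotation as Ro
p=camera_params("wrist");s=read_state();E=p["extrinsics"]
Rt=Ro.from_euler("xyz",s["tcp_rot"]).as_matrix()
Rc=E[:3,:3].T;o=-Rc@E[:3,3]
print("cam pos in tool",Rt.T@(o-s["ee_pos"]));print("cam axes(cols x,y,z) in tool\n",(Rt.T@Rc).round(3))
for yaw in np.radians([-94,-4,86,-90-70,20,-70,110]):
  for pos in([.5,.3,.3],[.562,.3,.095],[.53,.2,.3]):
    print(np.degrees(yaw).round(),pos,ik(pos,[np.pi,0,yaw]))
E
```

```text
cam pos in tool [ 0.06580159 -0.00017344 -0.14363459]
cam axes(cols x,y,z) in tool
 [[ 0.    -0.966 -0.258]
 [ 1.     0.     0.001]
 [-0.001 -0.258  0.966]]
-94.0 [0.5, 0.3, 0.3] [ 0.41385895  0.35596995  0.02601504  1.24084142  0.         -1.08712421]
-94.0 [0.562, 0.3, 0.095] [ 0.37453718  0.59577401 -0.12880511  0.84621721  0.         -1.12644597]
-94.0 [0.53, 0.2, 0.3] [ 0.23054338  0.32330692 -0.02067058  1.22681883  0.         -1.27043978]
-4.0 [0.5, 0.3, 0.3] [ 0.41385895  0.35596995  0.02601504  1.24084142  0.         -2.65792054]
-4.0 [0.562, 0.3, 0.095] [ 0.37453718  0.59577401 -0.12880511  0.84621721  0.         -2.6972423 ]
-4.0 [0.53, 0.2, 0.3] [ 0.23054338  0.32330692 -0.02067058  1.22681883  0.         -2.84123611]
86.0 [0.5, 0.3, 0.3] [0.41385895 0.35596995 0.02601504 1.24084142 0.         2.05446844]
86.0 [0.562, 0.3, 0.095] [ 0.37453718  0.59577401 -0.12880511  0.84621721  0.          2.01514668]
86.0 [0.53, 0.2, 0.3] [ 0.23054338  0.32330692 -0.02067058  1.22681883  0.          1.87115287]
-160.0 [0.5, 0.3, 0.3] [0.41385895 0.35596995 0.02601504 1.24084142 0.      
[... 383 characters left out ...]
 0.         -3.11612132]
20.0 [0.53, 0.2, 0.3] [ 0.23054338  0.32330692 -0.02067058  1.22681883  0.          3.02307018]
-70.0 [0.5, 0.3, 0.3] [ 0.41385895  0.35596995  0.02601504  1.24084142  0.         -1.50600323]
-70.0 [0.562, 0.3, 0.095] [ 0.37453718  0.59577401 -0.12880511  0.84621721  0.         -1.54532499]
-70.0 [0.53, 0.2, 0.3] [ 0.23054338  0.32330692 -0.02067058  1.22681883  0.         -1.6893188 ]
110.0 [0.5, 0.3, 0.3] [0.41385895 0.35596995 0.02601504 1.24084142 0.         1.63558942]
110.0 [0.562, 0.3, 0.095] [ 0.37453718  0.59577401 -0.12880511  0.84621721  0.          1.59626766]
110.0 [0.53, 0.2, 0.3] [ 0.23054338  0.32330692 -0.02067058  1.22681883  0.          1.45227385]
```

```bash
python3 - <<'E'
from h import *
goto([.51,.39,.30],[np.pi,0,np.radians(-94)])
p=camera_params("wrist");im=grab_frame("wrist");cv2.imwrite("pics/w1.png",im)
np.save("w1.npy",p,allow_pickle=True);s=read_state();print(s["time"],s["ee_pos"],s["tcp_rot"])
E
```

```text
3.625 [0.51045167 0.38934347 0.29993243] [ 3.14156492e+00 -1.59665040e-04 -1.64186782e+00]
```

View pics/w1.png

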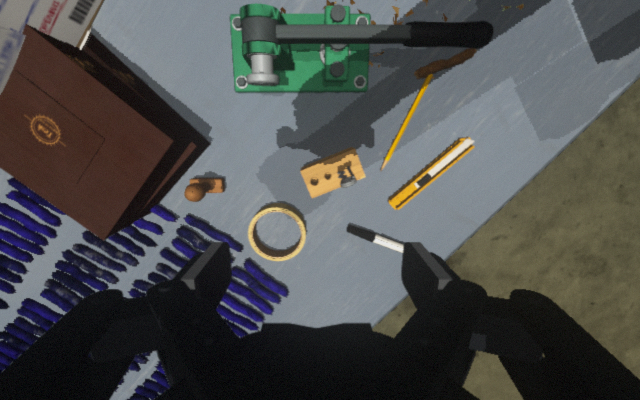

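```bash
python3 - <<'E'
from h import *
im=cv2.imread("pics/w1.png")
crop(im,225,0,385,110,5,"w1a.png")
crop(im,285,130,405,210,6,"w1b.png")
crop(im,365,0,505,60,5,"w1c.png")
E
```

```text
(no output)
```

View pics/w1a.png

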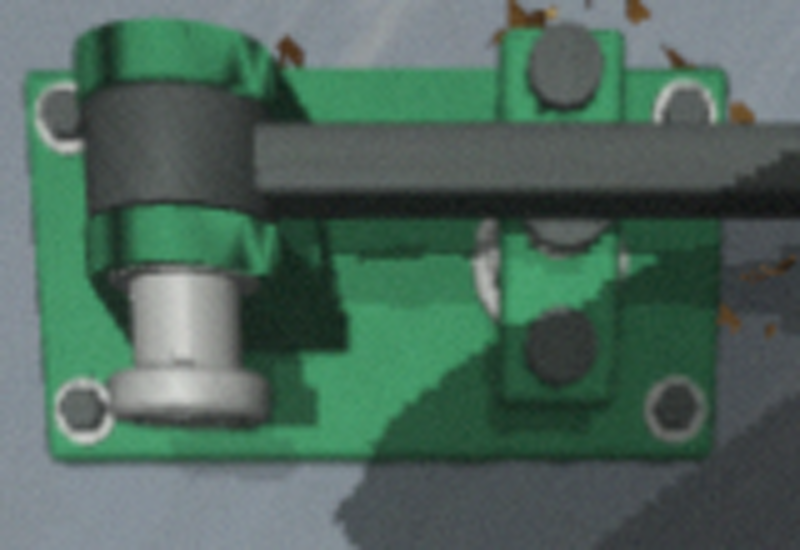

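View pics/w1b.png

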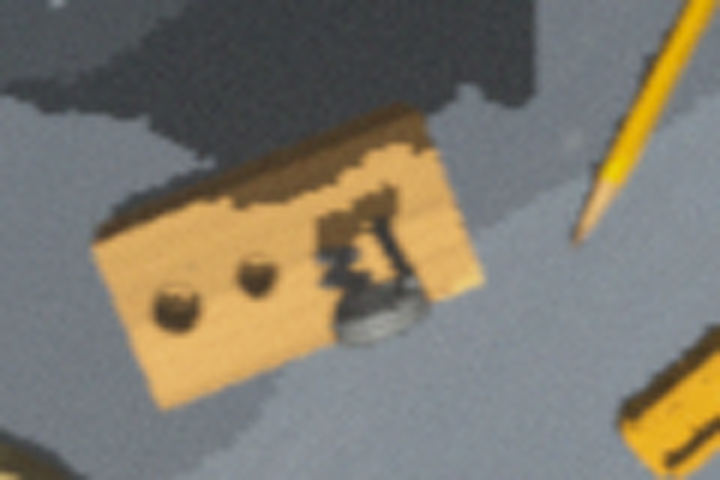

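View pics/w1c.png

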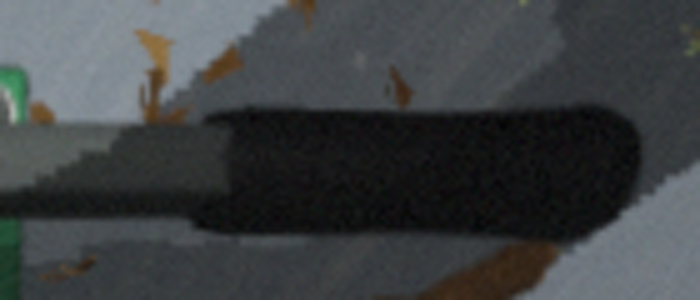

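```bash
cat > fit.py <<'E'
from h import *
from scipy.optimize import least_squares
sc=camera_params("scene");sd=camera_params("side");w1=np.load("w1.npy",allow_pickle=True).item()
S=lambda x,y:((280+x/4),(140+y/4)); D=lambda x,y:(290+x/5,165+y/5); W=lambda x,y:(225+x/5,x*0+y/5)
def model(q):
    X,Y,a,d,px,t,hz=q
    c,s=np.cos(a),np.sin(a);T=lambda P:(X+c*P[0]-s*P[1],Y+s*P[0]+c*P[1],P[2])
    obs=[]
    for uv,P in((W(28,72),(px+.19,-.05,t)),(W(727,70),(px,-.05,t)),(W(712,458),(px,.05,t)),(W(52,458),(px+.19,.05,t)),
        ((492.6,33),(-.249,0,hz))):obs.append((uv,w1,T(P)))
    for uv,P in((S(210,196),(px+.19,.05,t)),(S(418,405),(px,.05,t)),(S(560,328),(px,-.05,t)),(S(268,124),(0,.031+d,.1))):obs.append((uv,sc,T(P)))
    for uv,P in((D(121,258),(px+.19,.05,t)),(D(436,345),(px,.05,t)),(D(516,268),(px,-.05,t)),(D(204,117),(0,.031+d,.1))):obs.append((uv,sd,T(P)))
    return obs
def res(q):return np.concatenate([(proj(P,p)[0]-np.array(uv)) for uv,p,P in model(q)])
r=least_squares(res,[.56,.22,-.07,.02,-.14,.01,.1],loss="soft_l1")
if __name__=="__main__":
    print(r.x.round(4),np.degrees(r.x[2]));print(res(r.x).reshape(-1,2).round(1))
    X,Y,a=r.x[:3];np.save("press.npy",r.x)
    # fork / pin-axis checks
    c,s=np.cos(a),np.sin(a)
    for P in((0,.022,.121),(0,-.022,.121),(0,.04,.112),(0,.031+r.x[3],.118),(.018,.031+r.x[3],.1),(-.018,.031+r.x[3],.1)):
        u=proj((X+c*P[0]-s*P[1],Y+s*P[0]+c*P[1],P[2]),w1)[0];print(P,((u-[225,0])*5).round())
    for uv,n in(((177,306),"h1"),((257,272),"h2"),):
        print(n,atz((285+uv[0]/6,130+uv[1]/6),w1,.036))
    for c4 in((95,245),(162,408),(485,280)):print(atz((285+c4[0]/6,130+c4[1]/6),w1,.036))
    print("coil",atz((285+380/6,130+318/6),w1,.113), tri([(S(200,320),sc),(D(260,212),sd),((285+380/6,130+315/6),w1)]))
E
python3 fit.py
```

```text
[ 0.5599  0.2262 -0.0707  0.0173 -0.1341  0.007   0.1057] -4.0487089526784
[[ 0.  -0.5]
 [ 0.3 -0.4]
 [ 0.1 -0. ]
 [ 0.2  0.1]
 [-0.  -0. ]
 [-1.4 -0.5]
 [-0.7  1.2]
 [ 0.7 -0. ]
 [ 0.4  0.4]
 [-1.5  0.7]
 [-0.3 -0.5]
 [-0.1  0.3]
 [-0.6 -0.2]]
(0, 0.022, 0.121) [163. 255.]
(0, -0.022, 0.121) [153.  15.]
(0, 0.04, 0.112) [176. 357.]
(0, np.float64(0.048293741818694405), 0.118) [172. 394.]
(0.018, np.float64(0.048293741818694405), 0.1) [108. 406.]
(-0.018, np.float64(0.048293741818694405), 0.1) [268. 405.]
h1 [0.51459931 0.40515586 0.036     ]
h2 [0.4948071  0.39821353 0.036     ]
[0.53312051 0.38893612 0.036     ]
[0.52011306 0.4303168  0.036     ]
[0.44013591 0.40402073 0.036     ]
coil [0.47340484 0.39510424 0.113     ] [0.47215926 0.39371882 0.10982316]
```

```bash
cat >> h.py <<'E'
try:
    _q=np.load("press.npy")
    PX,PY,PA=_q[:3]
except Exception: pass
def P2W(P):
    c,s=np.cos(PA),np.sin(PA);return np.array([PX+c*P[0]-s*P[1],PY+s*P[0]+c*P[1],P[2]])
def W2P(w):
    c,s=np.cos(PA),np.sin(PA);d=np.asarray(w)[:2]-[PX,PY];return np.array([c*d[0]+s*d[1],-s*d[0]+c*d[1],w[2]])
E
python3 - <<'E'
from h import *
move_gripper(0.0)
A=[np.pi,0,PA-np.pi/2]
goto(P2W((0,.09,.16)),A)
move_straight(P2W((0,.085,.09)))
print(W2P(read_state()["ee_pos"]),read_state()["grip_width"])
h=move_straight(P2W((0,.056,.09)),v=.04,contact_N=25)
print(h,W2P(read_state()["ee_pos"]),read_state()["force"],read_state()["time"])
h=move_straight(P2W((0,.038,.09)),v=.03,contact_N=25)
s=read_state();print(h,W2P(s["ee_pos"]),s["force"],s["time"])
cv2.imwrite("pics/sc2.png",grab_frame("scene"));cv2.imwrite("pics/sd2.png",grab_frame("side"))
crop(grab_frame("side"),290,125,450,235,5,"sd2c.png")
E
```

```text
[0.00066308 0.08604576 0.09150111] 0.00011777092351826985
False [0.0001385  0.05682037 0.09027418] [0.62680112 5.14199371 0.47233999] 6.5917
False [0.00013995 0.04230708 0.09042721] [ 1.17412906 15.17060969 -2.15791059] 7.3417
```

View pics/sd2c.png

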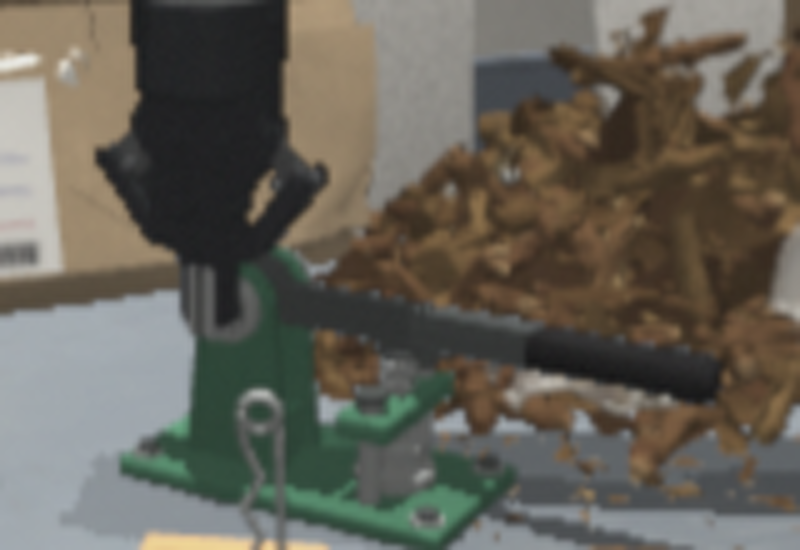

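```bash
python3 - <<'E'
from h import *
h=move_straight(P2W((0,.034,.09)),v=.02)
s=read_state();print(h,W2P(s["ee_pos"]),s["force"],s["time"])
h=move_straight(P2W((0,.075,.09)),v=.15)
goto(P2W((0,.03,.30)),[np.pi,0,PA-np.pi/2])
p=camera_params("wrist");im=grab_frame("wrist");cv2.imwrite("pics/w2.png",im);np.save("w2.npy",p,allow_pickle=True)
u=proj(P2W((0,-.029,.112)),p)[0];print(u,read_state()["time"])
x,y=map(int,u);x0=max(0,x-70);y0=max(0,y-50);print(x0,y0)
crop(im,x0,y0,x0+140,y0+110,5,"w2c.png")
E
```

```text
False [0.00011366 0.04230236 0.09058929] [ 1.92126254 25.13568424 -5.96292761] 7.8417
[315.90974068 129.52227134] 9.1833
245 79
```

View pics/w2c.png

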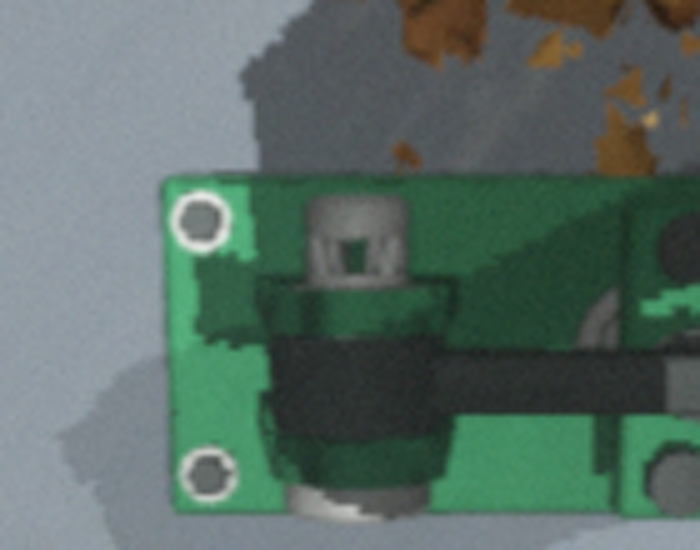

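```bash
python3 - <<'E'
from h import *
move_straight(P2W((0,.045,.15)),v=.25)
p=camera_params("wrist");im=grab_frame("wrist");cv2.imwrite("pics/w3.png",im);np.save("w3.npy",p,allow_pickle=True)
u=proj(P2W((0,-.029,.112)),p)[0];print(u,read_state()["time"])
x,y=map(int,u);x0=max(0,x-50);y0=max(0,y-40);print(x0,y0)
crop(im,x0,y0,x0+100,y0+75,8,"w3c.png")
for P in((0,-.042,.112),(0,-.022,.112),(.012,-.035,.1),(-.012,-.035,.1),(0,-.022,.121)):print(P,((proj(P2W(P),p)[0]-[x0,y0])*8).round())
E
```

```text
[317.25612121 107.62980244] 9.9833
267 67
(0, -0.042, 0.112) [402. 143.]
(0, -0.022, 0.112) [402. 421.]
(0.012, -0.035, 0.1) [252. 255.]
(-0.012, -0.035, 0.1) [551. 255.]
(0, -0.022, 0.121) [402. 419.]
```

View pics/w3c.png

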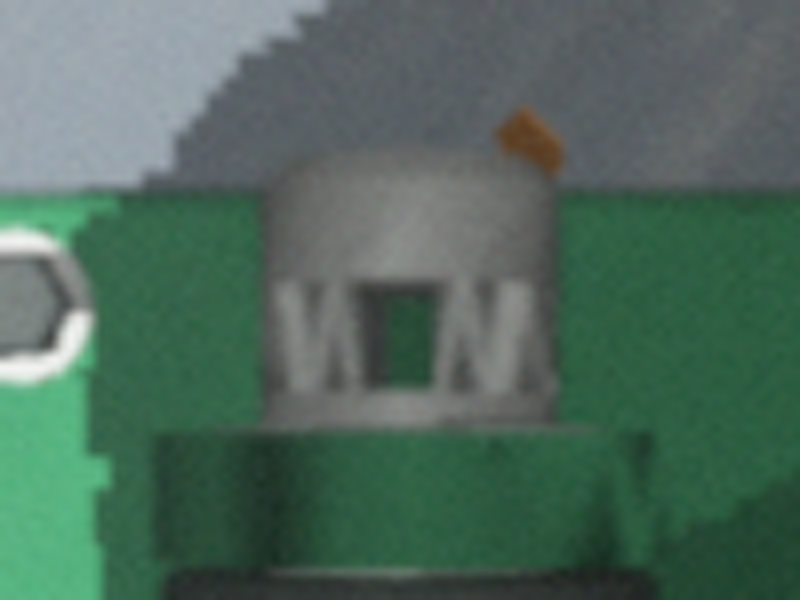

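```bash
python3 - <<'E'
from h import *
yaw=np.radians(18.5-180)
move_straight(P2W((0,.045,.20)),v=.3)
move_gripper(.04)
goto([.4717,.3925,.165],[np.pi,0,yaw])
p=camera_params("wrist");im=grab_frame("wrist");cv2.imwrite("pics/w4.png",im);np.save("w4.npy",p,allow_pickle=True)
cv2.imwrite("pics/sc4.png",grab_frame("scene"));cv2.imwrite("pics/sd4.png",grab_frame("side"))
print(proj([.4717,.3925,.110],p),read_state()["time"])
crop(im,220,60,420,210,4,"w4c.png")
E
```

```text
[[316.30695189 214.48925171]] 12.2
```

View pics/w4.png

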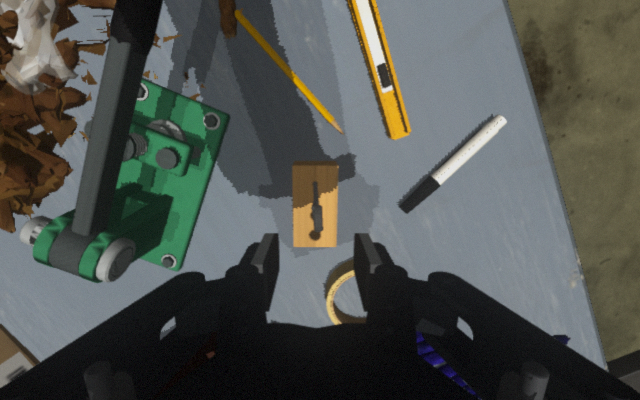

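View pics/w4c.png

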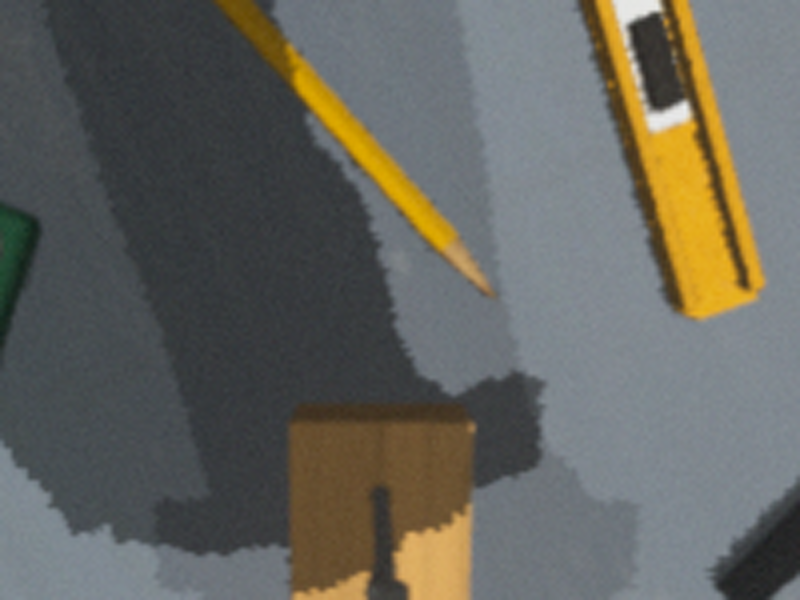

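```bash
python3 - <<'E'
from h import *
im=cv2.imread("pics/w4.png");crop(im,275,155,355,255,7,"w4d.png")
p=np.load("w4.npy",allow_pickle=True).item()
for q in([.4638,.3888,.036],[.4638,.3888,.09],[.4717,.3925,.1],[.4717,.3925,.12]):print(((proj(q,p)[0]-[275,155])*7).round())
E
```

```text
[282. 192.]
[280. 288.]
[289. 388.]
[289. 448.]
```

View pics/w4d.png

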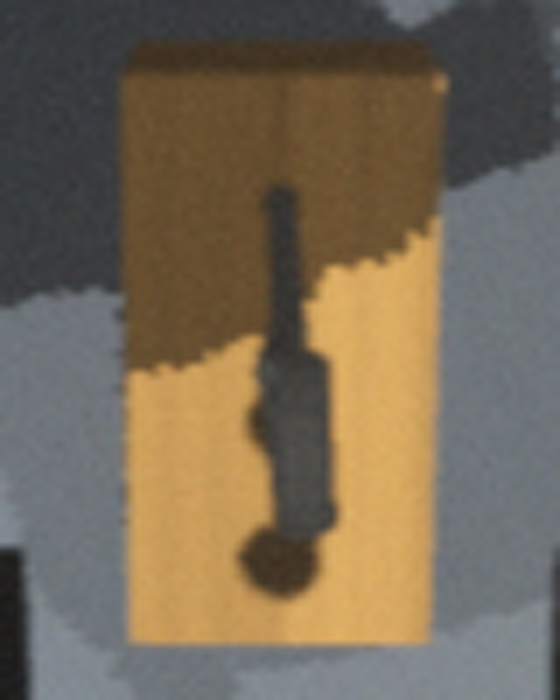

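```bash
python3 - <<'E'
from h import *
p=np.load("w4.npy",allow_pickle=True).item()
a=np.radians(20);ex=np.array([np.cos(a),np.sin(a),0]);ey=np.array([-ex[1],ex[0],0])
t=np.linspace(0,6.3,80)
for c in([.4717,.3925,.110],[.4713,.3935,.110],[.4722,.3937,.110]):
    c=np.array(c)
    D=np.array([((proj(c+10e-3*(np.cos(x)*ex+np.sin(x)*np.array([0,0,1]))+s*ey*4e-3,p)[0]-[275,155])*7) for x in t for s in(-1,1)])
    print(c,D.min(0).round(),D.max(0).round())
E
python3 - <<'E'
from h import *
crop(cv2.imread("pics/sd4.png"),320,190,370,250,9,"sd4c.png")
crop(cv2.imread("pics/sc4.png"),310,200,360,260,9,"sc4c.png")
E
```

```text
[0.4717 0.3925 0.11  ] [247. 320.] [330. 514.]
[0.4713 0.3935 0.11  ] [258. 319.] [341. 513.]
[0.4722 0.3937 0.11  ] [257. 328.] [340. 521.]
```

View pics/sd4c.png

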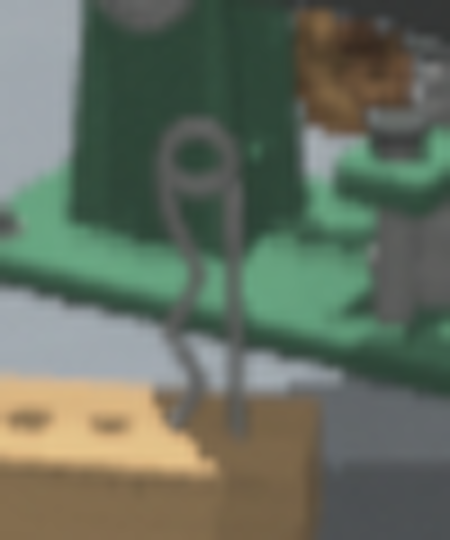

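```bash
python3 - <<'E'
from h import *
A=[np.pi,0,np.radians(-160)]
move_straight([.4730,.3937,.165],v=.15,attitude=A)
print(move_straight([.4730,.3937,.0943],v=.1,contact_N=15))
print(read_state()["ee_pos"])
move_gripper(0.0,60)
s=read_state();print(s["grip_width"],s["force"],s["time"],s["ee_pos"])
print(move_straight([.4730,.3937,.150],v=.08,contact_N=20))
move_straight([.4730,.3937,.23],v=.2)
s=read_state();print(s["grip_width"],s["force"],s["time"])
p=camera_params("wrist");im=grab_frame("wrist");cv2.imwrite("pics/w5.png",im);np.save("w5.npy",p,allow_pickle=True)
cv2.imwrite("pics/sc5.png",grab_frame("scene"));cv2.imwrite("pics/sd5.png",grab_frame("side"))
from scipy.spatial.transform import Rotation as Ro
s=read_state();R=Ro.from_euler("xyz",s["tcp_rot"]).as_matrix()
for q in((0,0,-.0157),(.008,0,.0843),(.008,0,.0303)):
    P=s["ee_pos"]+R@np.array(q);print(q,P,proj(P,p),proj(P,camera_params("side")),proj(P,camera_params("scene")))
crop(im,255,140,375,260,5,"w5c.png")
crop(cv2.imread("pics/sd5.png"),300,100,400,200,6,"sd5c.png")
E
```

```text
False
[0.47341932 0.39395911 0.09482819]
0.006835996118183421 [ 0.54578939 -2.61006671  3.94311146] 13.7 [0.47367034 0.39342526 0.09502946]
False
0.007117012039580049 [-0.03034687  0.10904742 -1.36451587] 15.1
(0, 0, -0.0157) [0.47196966 0.3930378  0.24344735] [[315.53799377 256.96638791]] [[341.85075261 145.73631787]] [[330.23769408 164.83873787]]
(0.008, 0, 0.0843) [0.46413272 0.39009664 0.1434777 ] [[315.7379438  192.84577068]] [[345.80993987 192.27334346]] [[333.90156003 209.58187545]]
(0.008, 0, 0.0303) [0.46430521 0.39020741 0.19747731] [[315.65440845 212.98398775]] [[345.80606713 167.71791845]] [[334.20949203 187.38898647]]
```

View pics/w5c.png

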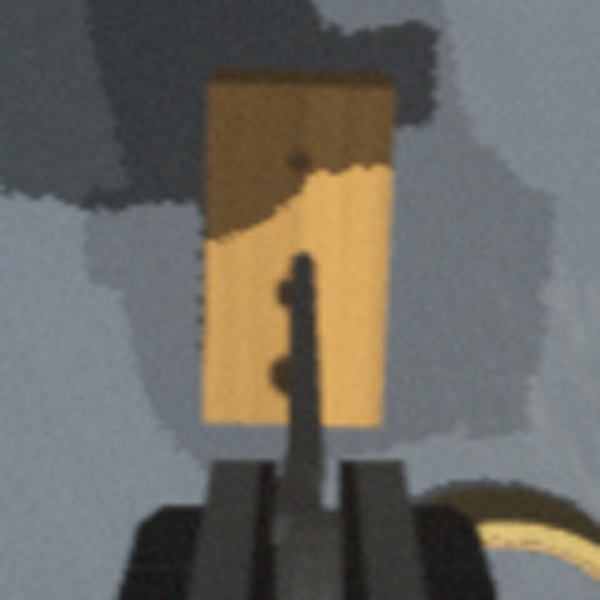

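View pics/sd5c.png

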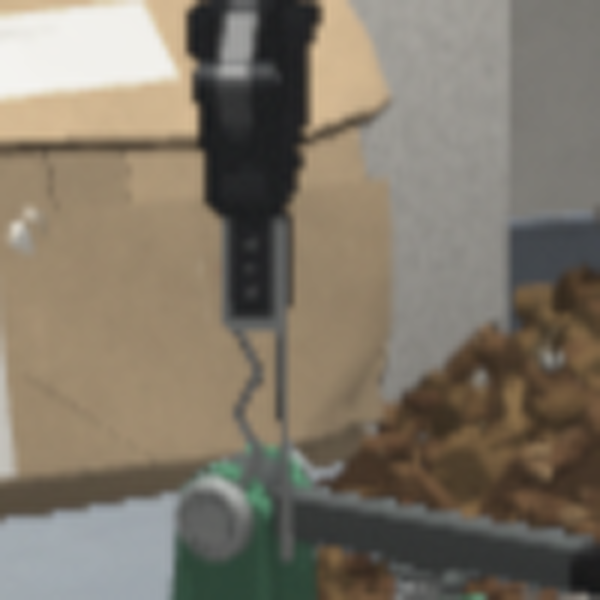

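```bash
python3 - <<'E'
from h import *
A=[np.pi,0,PA+np.pi]
goto(P2W((.009,-.0285,.26)),A)
move_straight(P2W((.009,-.0285,.212)),v=.1,contact_N=10)
pause(.2)
p=camera_params("wrist");im=grab_frame("wrist");cv2.imwrite("pics/w6.png",im);np.save("w6.npy",p,allow_pickle=True)
s=read_state();print(W2P(s["ee_pos"]),s["time"],s["force"])
u=proj(P2W((0,-.0282,.112)),p)[0];print(u,proj(P2W((0,-.0285,.128)),p))
x0,y0=int(u[0])-45,int(u[1])-35;print(x0,y0)
crop(im,x0,y0,x0+90,y0+75,8,"w6c.png")
E
```

```text
[ 0.00944565 -0.02834913  0.21275177] 17.0167 [-1.01042838  0.38122832 -1.21994155]
[315.76949167 188.08665188] [[315.39101417 192.41746849]]
270 153
```

View pics/w6c.png

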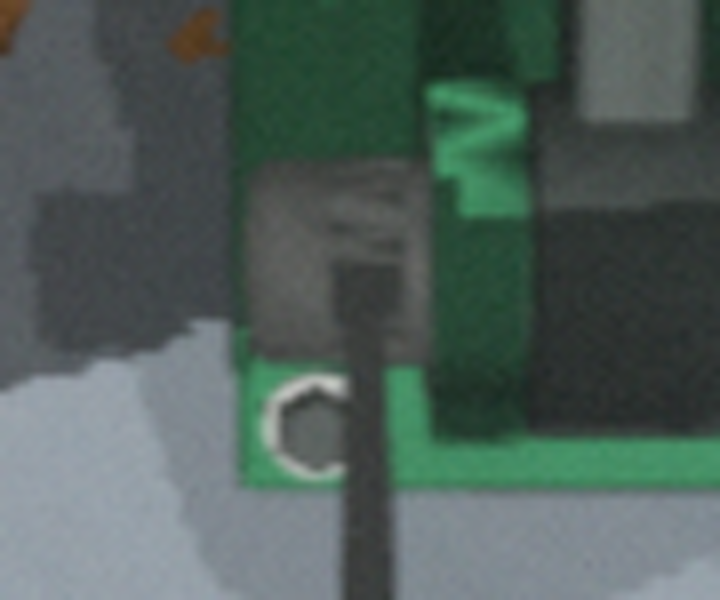

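```bash
python3 - <<'E'
from h import *
im=cv2.imread("pics/w6.png")[175:205,295:335]
im=cv2.normalize(np.clip(im,20,110),None,0,255,cv2.NORM_MINMAX)
cv2.imwrite("pics/w6d.png",cv2.resize(im,None,fx=18,fy=18,interpolation=cv2.INTER_LINEAR))
E
```

```text
(no output)
```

View pics/w6d.png

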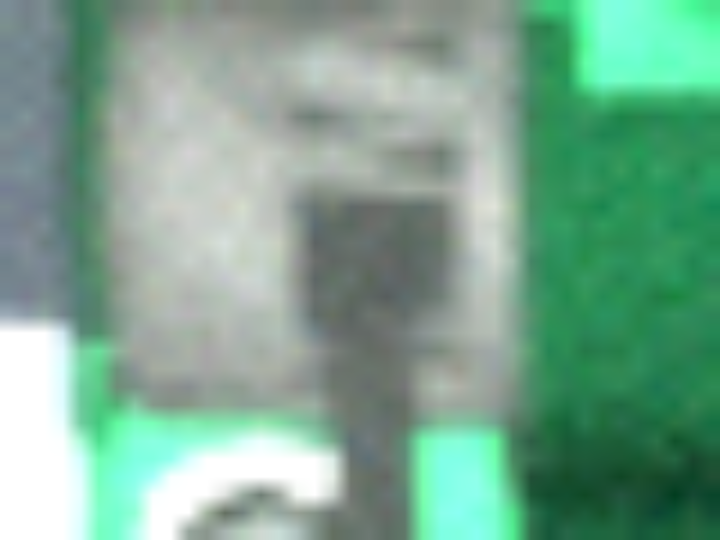

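```bash
python3 - <<'E'
from h import *
h=move_straight(P2W((.0092,-.0282,.1985)),v=.05,contact_N=4);print(h)
pause(.2)
p=camera_params("wrist");im=grab_frame("wrist");cv2.imwrite("pics/w7.png",im);np.save("w7.npy",p,allow_pickle=True)
s=read_state();print(W2P(s["ee_pos"]),s["time"],s["force"])
print(proj(P2W((0,-.0282,.112)),p)[0],proj(P2W((0,-.0282,.0885)),p)[0])
im=im[165:205,292:338]
im=cv2.normalize(np.clip(im,20,110),None,0,255,cv2.NORM_MINMAX)
cv2.imwrite("pics/w7d.png",cv2.resize(im,None,fx=15,fy=15,interpolation=cv2.INTER_LINEAR))
crop(grab_frame("side"),310,160,370,210,12,"sd7.png")
E
```

```text
False
[ 0.00938533 -0.02815273  0.19871824] 17.6833 [-0.10294223 -0.1693797  -0.33049102]
[315.67495321 192.19863882] [315.71024934 186.1087116 ]
```

View pics/w7d.png

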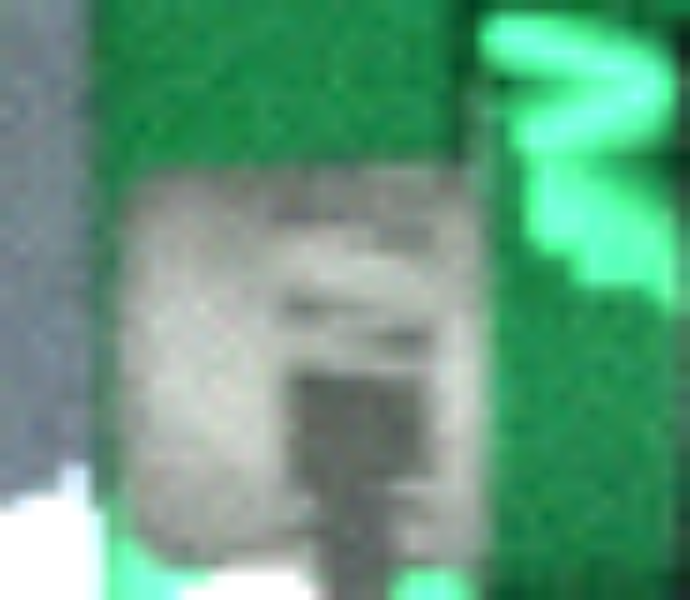

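View pics/sd7.png

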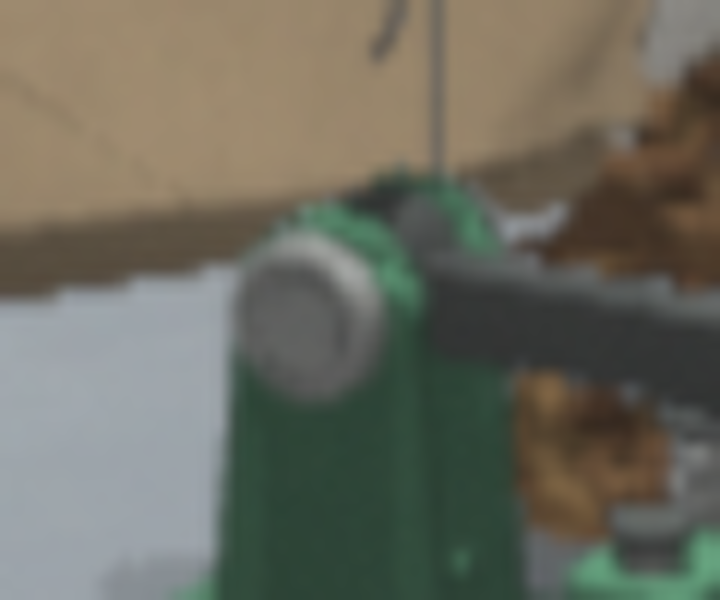

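```bash
cat > probe.py <<'E'
from h import *
import sys
x=float(sys.argv[1]);y=float(sys.argv[2]);z1=float(sys.argv[3]);c=float(sys.argv[4])
s=read_state();z=W2P(s["ee_pos"])[2]
move_straight(P2W((x,y,max(z,.1985) if z>.1955 else z)),v=.03)
h=move_straight(P2W((x,y,z1)),v=.02,contact_N=c)
s=read_state();print(h,W2P(s["ee_pos"]).round(5),s["force"].round(2),s["time"],s["grip_width"])
E
python3 probe.py .0101 -.0282 .188 3
```

```text
False [ 0.01006 -0.02822  0.18798] [ 0.42  0.93 -1.05] 18.6667 0.006821056698108098
```

```bash
python3 probe.py .0101 -.0282 .160 6; python3 - <<'E'
from h import *
im=grab_frame("wrist");crop(im,265,130,365,230,6,"w8.png")
crop(grab_frame("side"),310,140,390,220,8,"sd8.png")
E
```

```text
False [ 0.00998 -0.02821  0.15999] [-0.64  0.76 -0.92] 20.4667 0.006430447111169673
```

View pics/w8.png

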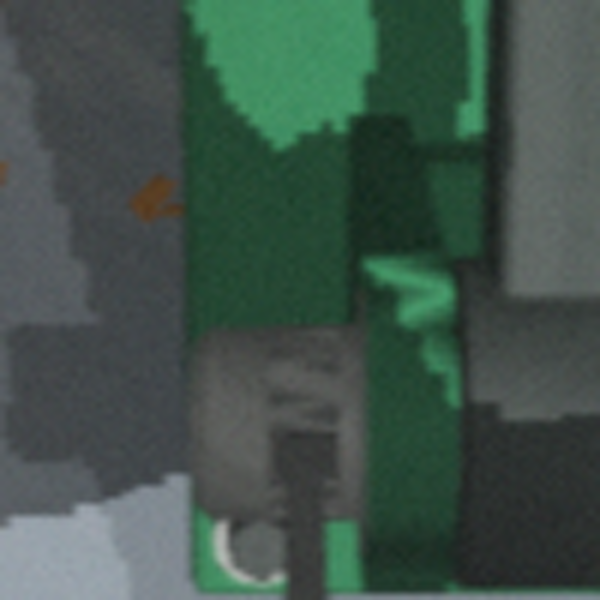

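View pics/sd8.png

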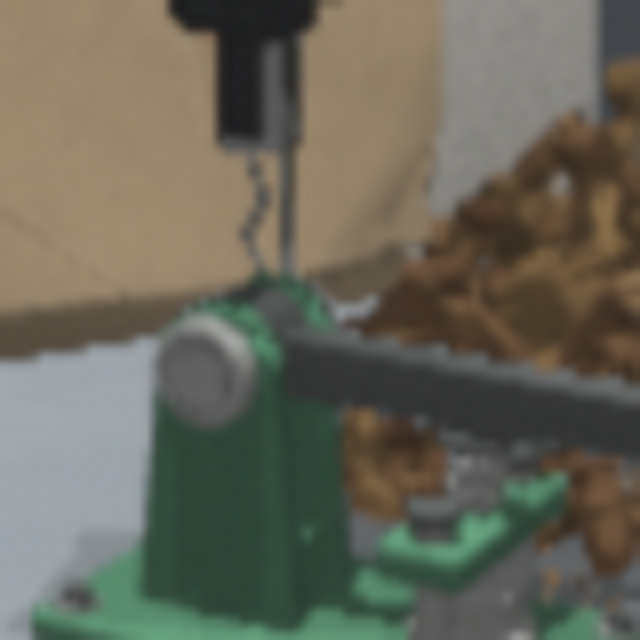

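```bash
python3 - <<'E'
from h import *
for z in np.r_[np.arange(.157,.1325,-.002),.132,.131]:
    h=move_straight(P2W((.0101,-.0282,z)),v=.03,contact_N=22)
    s=read_state();print(h,W2P(s["ee_pos"]).round(4),s["force"].round(1),round(s["time"],2),round(s["grip_width"],5))
    if h: break
crop(grab_frame("side"),310,140,390,220,8,"sd9.png")
im=grab_frame("wrist");crop(im,245,130,385,250,5,"w9.png")
E
```

```text
False [ 0.01   -0.0282  0.1567] [-1.1  1.2 -1.9] 20.82 0.00679
False [ 0.0102 -0.0281  0.1551] [-0.6 -0.1  0.1] 21.07 0.00685
False [ 0.0104 -0.0281  0.1533] [-1.   0.6  3.3] 21.32 0.0067
False [ 0.0105 -0.028   0.1515] [-1.1  0.5  4.6] 21.57 0.0069
False [ 0.0104 -0.0281  0.1494] [-1.3  0.7  4.8] 21.82 0.00646
False [ 0.0103 -0.0281  0.1471] [-1.3  0.4  5.2] 22.07 0.00674
False [ 0.0101 -0.0282  0.1448] [-1.2  0.9  1.8] 22.32 0.00678
False [ 0.01   -0.0283  0.1425] [ 0.   0.5 -0.7] 22.57 0.00656
False [ 0.0097 -0.0284  0.1401] [ 0.5  0.4 -4.2] 22.82 0.00662
False [ 0.0095 -0.0284  0.138 ] [-0.2  0.4 -6. ] 23.07 0.00691
False [ 0.0096 -0.0283  0.1365] [-0.7  0.4 -4.5] 23.32 0.00659
False [ 0.0097 -0.0283  0.1348] [-0.8 -0.1 -2.2] 23.57 0.00671
False [ 0.0098 -0.0282  0.1329] [-2.8  0.1 -0.3] 23.82 0.00702
False [ 0.0098 -0.0282  0.132 ] [-3.5  1.1 -0.1] 24.07 0.00712
False [ 0.0099 -0.0282  0.1309] [-4.2 -0.7  0.1] 24.32 0.00682
```

View pics/sd9.png

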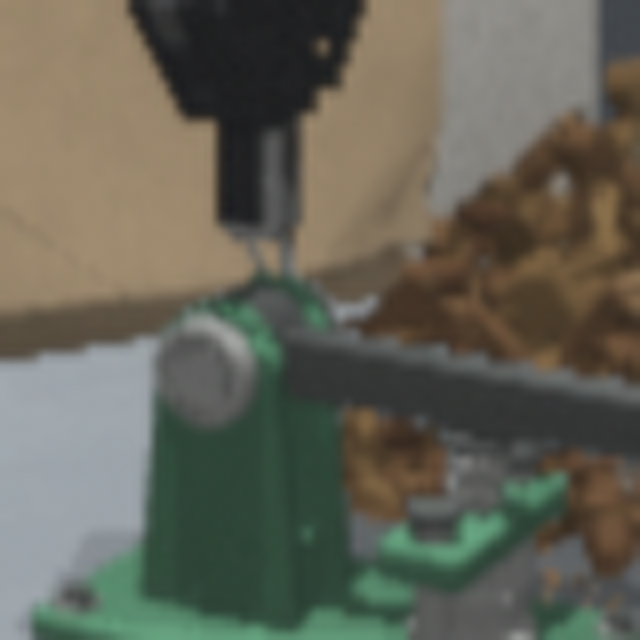

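View pics/w9.png

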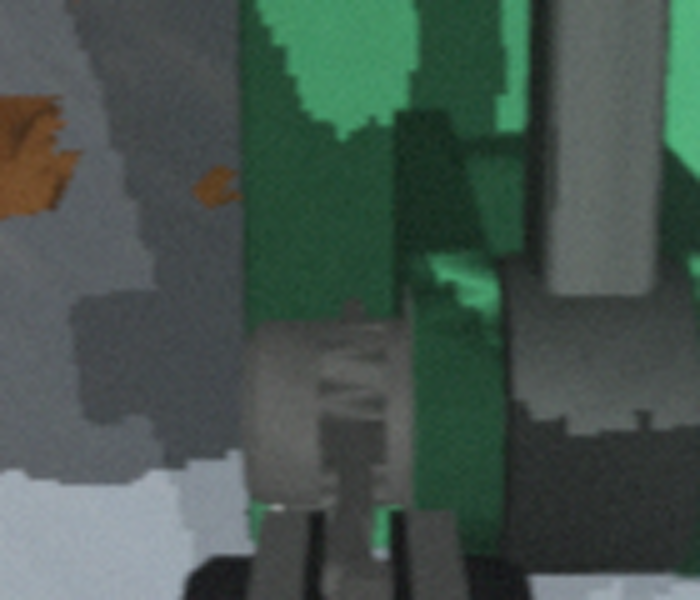

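```bash
python3 - <<'E'
from h import *
move_gripper(.03)
s=read_state();print(s["force"],s["time"],s["grip_width"])
h=move_straight(P2W((.0099,-.0282,.20)),v=.06,contact_N=8)
print(h)
move_straight(P2W((.02,-.0282,.28)),v=.2)
pause(.3)
p=camera_params("wrist");im=grab_frame("wrist");print(proj(P2W((.0085,-.0285,.146)),p),read_state()["time"])
cv2.imwrite("pics/w10.png",im);np.save("w10.npy",p,allow_pickle=True)
crop(im,245,150,385,270,5,"w10c.png")
sd=camera_params("side");crop(grab_frame("side"),310,160,370,210,12,"sd10.png")
sc=camera_params("scene");crop(grab_frame("scene"),330,140,390,190,12,"sc10.png")
for P in((.008,-.029,.146),(0,-.029,.1)):
    print((proj(P2W(P),sd)-[310,160])*12,(proj(P2W(P),sc)-[330,140])*12,(proj(P2W(P),p)-[245,150])*5)
E
```

```text
[-0.90873278  0.14837249  0.43526613] 24.7667 0.030169049613934736
False
[[315.71802758 180.02922097]] 26.9667
[[392.63130656  35.69628561]] [[555.70000849 -14.92610473]] [[351.0457173  147.64211697]]
[[423.31232403 237.83017824]] [[562.515781   215.27799203]] [[351.76917353  74.19881391]]
```

View pics/w10c.png

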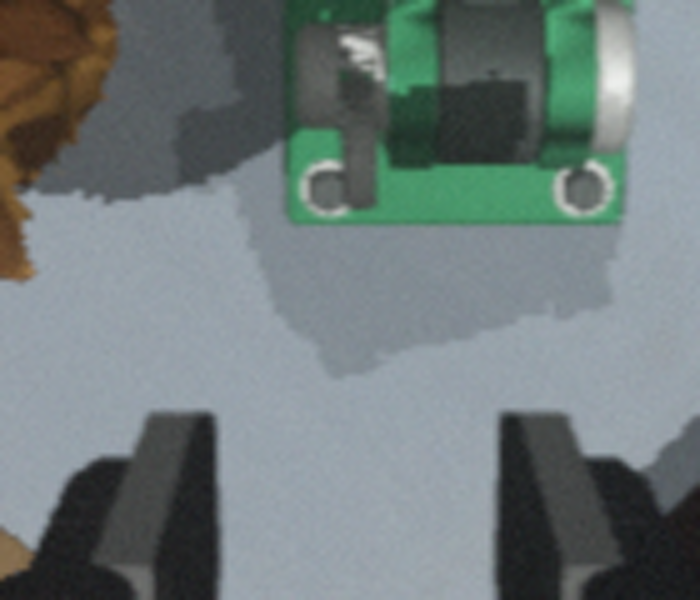

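View pics/sd10.png

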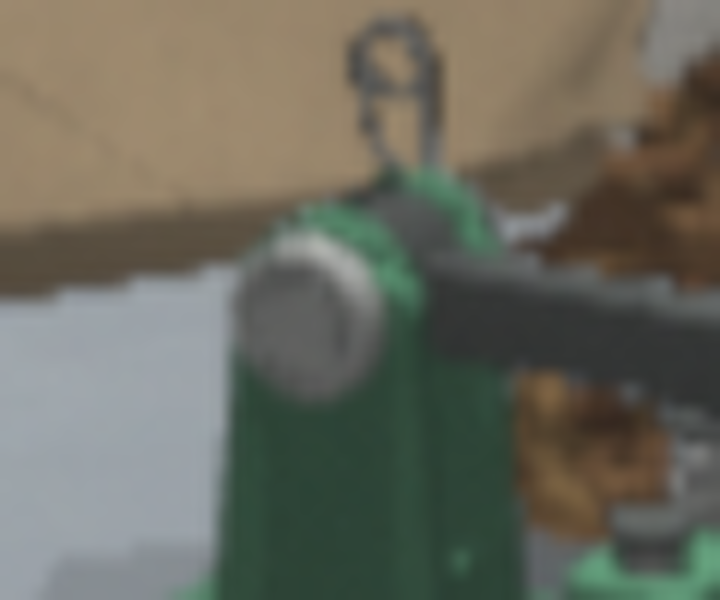

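View pics/sc10.png

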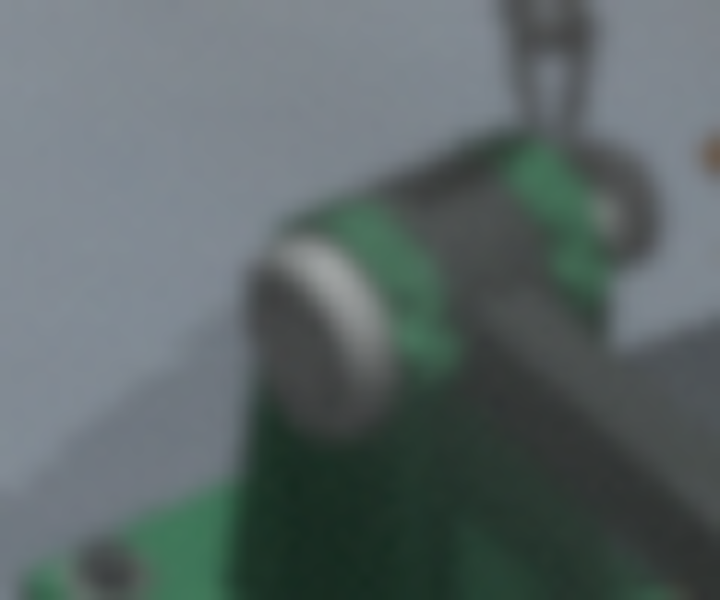

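```bash
python3 - <<'E'
from h import *
sd=camera_params("side");sc=camera_params("scene");p=np.load("w10.npy",allow_pickle=True).item()
for P in((0,.031,.1),(.018,.031,.1),(0,.031,.118),(0,-.042,.1),(0,-.042,.112),(0,-.022,.121)):
    print(P,((proj(P2W(P),sd)-[310,160])*12).round(),((proj(P2W(P),sc)-[330,140])*12).round(),((proj(P2W(P),p)-[245,150])*5).round())
t=np.linspace(0,6.3,60)
for z in(.140,.143,.146):
  for cam,o,k in((p,[245,150],5),(sd,[310,160],12)):
    D=np.array([(proj(P2W((.008+.01*np.cos(x),-.0285+e,z+.01*np.sin(x))),cam)[0]-o)*k for x in t for e in(-.004,.004)])
    print(z,D.min(0).round(),D.max(0).round())
E
```

```text
(0, 0.031, 0.1) [[284. 315.]] [[290. 340.]] [[617.  74.]]
(0.018, 0.031, 0.1) [[214. 301.]] [[229. 284.]] [[613. 153.]]
(0, 0.031, 0.118) [[284. 235.]] [[295. 261.]] [[632.  86.]]
(0, -0.042, 0.1) [[452. 222.]] [[620. 189.]] [[294.  74.]]
(0, -0.042, 0.112) [[452. 172.]] [[626. 137.]] [[292.  82.]]
(0, -0.022, 0.121) [[408. 157.]] [[541. 137.]] [[384.  88.]]
0.14 [333.  92.] [374. 192.]
0.14 [344.  14.] [439. 110.]
0.143 [333.  94.] [374. 195.]
0.143 [344.   1.] [440.  97.]
0.146 [332.  96.] [375. 199.]
0.146 [344. -12.] [440.  84.]
```

```bash
python3 - <<'E'
from h import *
cv2.imwrite("pics/sc11.png",grab_frame("scene"))
a=cv2.imread("pics/sc11.png");b=cv2.imread("pics/scene0.png")
d=cv2.absdiff(a,b).max(2)>40;print([int(d[y0:y1,x0:x1].sum()) for x0,y0,x1,y1 in((230,215,290,270),(255,170,285,212),(280,275,315,355))])
print(read_state()["force"],read_state()["time"]);close_job()
E
```

```text
[0, 0, 0]
[-0.21068005 -0.35201072  0.08655933] 27.1167
the job is handed in; nothing more can be done
```

I pushed the pivot pin home, pushed the clip's leg through the cross hole until the bow snapped over the pin, and handed the job in at about 27 s. `close_job` gave no verdict, so this rests on my own checks.

- **Pin:** it reached a firm stop. The position held as the push went from 15 to 25 N, and the cross hole showed beyond the fork, turned only about 3–6° off upright.
- **Insertion:** I lined the leg up with the hole in the wrist camera, and it went in with next to no force.
- **Snap:** the force rose to about 5 N, reversed to −6 N as the bow pulled itself round the pin, then settled to 0 N. That was with the coil's centre about 46 mm above the pin's axis, going by the arm's position. The most force on the tool was about 7 N, well under the 60 N limit.
- **After release:** the clip stood upright by itself in the wrist and side views. The gripper was clear and the tool force was about 0 N. The scene picture showed no change at the marker, tape or stamp.

**Disagreement:** read directly, the side and scene cameras put the coil 2–4 mm lower than the arm's position implies. Both showed a similar downward bias on the press itself, and the wrist view pointed slightly the other way, so I left the clip as it was. I could not see the bow's exact opening where it wraps the pin; I judged it closed from the force pattern.

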